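# Wake the power carver and bring its speed up four clicks

## Robot

A 6-joint arm with a two-finger parallel gripper is mounted at the origin on the work surface. World frame = base frame: x ahead of the robot, y to its left, z up, the work surface at z = 0. Lengths are in m, angles in rad, forces in N, time in s.
With the tool pointing down it reaches from about 0.375 to 0.9 m from the base axis. Payload 3.1 kg.
Tool frame: the origin (TCP) lies at the very end of the fingers, on their centre line; the grasp point (between the pads) lies 19 mm behind it (grip_depth is the distance from the TCP to the grasp point, in m); z points along the fingers, y is the line along which they close (so a half turn about z gives the same grasp; the last joint's range is limited). The gripper opens to 85 mm and grips with 20 to 120 N. Pads are 22 mm wide; open, the fingers measure 114 mm over their backs; the gripper's body (76 mm by 85 mm) begins 54 mm behind the grasp point. The pads swing forward as they close: fully open they stand 13 mm farther back than shut.
Start: joints at [1.171, 0.527, 1.433, -0, 1.181, -0.178], TCP at [0.137, 0.61, 0.231] pointing down, gripper open.
Joint ranges: [-3.08, 3.08], [-0.75, 2.2], [0.22, 2.44], [-1.43, 4.57], [0, 2.65], [-2.85, 2.85]. Speed limits (rad/s): [2.79, 2.79, 3.14, 3.14, 3.14, 3.14].

## Interface

Orientations are given as a unit quaternion [x, y, z, w].
In Python, from station import * gives the robot as it stands.
- The arm moves only by the tool apply_moves, never from a script. Its argument "plan" is a list of rows, each a list of 7 numbers: the shift along the tool's x, y, z in m, then the turn, a rotation vector about the tool's x, y, z in rad, then the gripper command: -1 is fully open, 1 is shut, values between are in proportion. In form: [[dx, dy, dz, wx, wy, wz, jaw], ...]. A call has 1 to 8 rows; each row shifts and turns the commanded pose from where the row before left it, along the tool's axes as they then stand; what a row does not reach is not made up. A row lasts 1/8 s, in which the tool goes at most 62.5 mm and 10.7 degrees, less where a joint would pass 70% of its speed; a pose out of reach is approached as far as the arm can. A call is refused whole if a number of a shift passes 0.0625 or a number of a turn 0.188, either way. A call with a gripper value outside its range is refused whole. The fingers move at their own pace and stop on an object; "force" is the grip in N (left out, the last holds). Time passes only in rows, so rows that do not move let the fingers close. It gives the time, the measured TCP pose, the force, the opening and the grip force at its end, in the units of the state.
- sense(): the state, without advancing time (a new reading comes with each control period).
- snapshot(name): name is "side" or "top" or "wrist"; returns the picture (384x512x3 uint8, red, green, blue); there is no depth.
- calibration(name): a dict with "camera_matrix" (3x3 intrinsics, pixels), "R" (3x3) and "t" (3): a world point X has camera coordinates R X + t; the wrist camera has in their place "mount" (4x4, takes a point from camera to tool coordinates, whose origin is the TCP and whose axes are the flange's). Camera axes: x right, y down, z forward; pixel columns grow to the right and rows downward; lengths in m; the calibration is good to about 2 mm. A picture is of the moment at which its call begins: read the wrist's pose just before it. calibration takes no time and is no camera call.
- sign_off(): hands the job in; it is judged then, once.
The state is a dict: "t": time; "q": joint angles; "qd": joint speeds; "tau": joint torques, N m; "tcp_pos": TCP position; "tool_rot": TCP orientation; "force": force on the tool from outside, world axes, zero at the start; "ft_torque": the same for the moment, N m; "finger_gap": opening from 0.0 (shut) to 1.0 (fully open); "gripper_force": force on a finger pad.
Only numpy, scipy, OpenCV 4.12 (cv2) and the standard library are available. Lean on these libraries where they do the work, as an engineer would, in place of code of your own. Each camera call takes 0.05 s, during which the arm holds its last target. There are 200 camera calls.

## Task

Get the power carver's control unit ready: press its rocker switch on with a fingertip, then turn the speed dial clockwise (faster) exactly four clicks from wherever it stands now, pushing its bar round with a fingertip and never pinching it. Take your hand away, and leave the handpiece in its rest and everything else on the bench where it is.

Things in the scene. Friction and masses are not known exactly. Their poses are not given: they have to be found in the camera images.
- unit: the power carver's control unit, a flat grey box fixed to the bench, 190 mm deep (its x), 220 mm wide (its y), its dark flat deck 75 mm above the bench; origin at the centre of its underside, x points from its front (robot side) to its back, y to its left, z up. The dial's upright axis stands at x -30, y +55 mm, the rocker's pivot at x -30, y -65 mm; at the back of the deck (x +45 to +87 mm) the handpiece lies across it, its top 36 mm above the deck
- dial (a joint): angle of the speed dial in rad, clockwise seen from above is positive (faster). Nine click stops 20 degrees (0.349 rad) apart: 0 = slowest stop, 2.793 = fastest, with hard ends. The dial stands in one of the stops 0, 1 or 2 at first. Between stops it is sprung: it takes about 0.1 N m to leave a stop (about 5 N at 20 mm radius), less and less after that, and once past the half-way point it jumps on by itself to the next stop and stays there
- dial_centre (a point): centre of the top of the dial's bar, on the dial's upright axis, 108 mm above the bench. The dial: a round black skirt 64 mm across whose top is 12 mm above the deck, and across it a straight upright bar 60 mm long, 14 mm thick, rising 21 mm above the skirt (33 mm above the deck). Its x axis points along the bar to the pointer end. Nothing else stands on the deck within 65 mm of this axis
- dial_tip (a point): the pointer end of the bar (top, white line), 30 mm from the dial's axis. At joint value 0 it points 80 degrees to the left of the unit's x, and it turns clockwise from there as the joint value grows: towards the unit's back at 1.396
- power (a joint): angle of the rocker switch in rad: 0 = off (far half stands up, as at the start), 0.35 = on (far half pressed down level). It snaps over at about half way and stays; pressing the far half takes about 4 N
- power_far_end (a point): on top of the raised far half of the rocker, 13 mm along the plate from the pivot; pressed straight down here, it sinks about 4.5 mm. The rocker is 38 mm long (unit's x) by 24 mm wide in a black bezel 46 x 34 mm, 6 mm above the deck; each half is 19 mm long
- power_pivot (a point): top of the rocker at its pivot line, 12 mm above the deck; when on, the far half lies level at this height
- handpiece: slim round metal handpiece, 26 mm thick, about 180 mm long, lying loose in two rubber saddles at the back of the unit's deck; origin under its middle
- burr_block: wooden block 110 x 55 x 35 mm with ten burrs standing in it (about 70 mm high in all), left of the unit, loose; origin under its centre
- wax_tin: round flat metal tin 76 mm across, 30 mm high, right of the unit, loose; origin under its centre
- sanding_block: cork sanding block 65 x 110 x 33 mm, in front of the unit, loose; origin under its centre
- gouge: bent carving gouge 270 mm long, 29 mm high, lying behind the unit, loose; origin on the bench by its ferrule, handle to its -y
- mallet: round wooden carver's mallet standing on its head, 98 mm across, 255 mm high, at the right of the bench, loose; origin under its centre
- bench_brush: bench brush 240 mm long lying at the left of the bench, loose; origin near its middle
- oil_bottle: amber bottle 60 mm across, 150 mm high, at the far right of the bench, loose; origin under its centre

How it is judged:
On the way, in this order (a step that is already met when the one before it is completed fails the run):
1. the rocker switch is on while the dial still stands at the stop where it began (value of joint power above 0.25 rad and distance of dial_tip from where it was at the start of the episode below 0.005 m), for 0.1 s.
2. the dial stands four clicks on from where it began (value of joint power above 0.25 rad and distance of dial_tip from where it was at the start of the episode between 0.0353 and 0.0417 m), for 0.2 s.
At the end, for the whole second after the job is handed in: the rocker is on (joint at least 0.25 rad), and the dial rests four clicks clockwise of where it began (80 degrees, within 8 degrees either way) (all of step 2 and velocity of joint dial between -0.1 and 0.1 rad/s); the robot touches nothing.
It fails at once if the dial's bar is pinched: both its long sides are pushed at once (more than 2 N each) (contact force between the fingers and dial_c1 above 2 N and contact force between the fingers and dial_c2 above 2 N).
It fails at once if the handpiece, burr block, wax tin, sanding block, gouge, mallet, brush or oil bottle is moved or lifted by more than 20 mm (distance of any of handpiece, burr_block, wax_tin, sanding_block, gouge, mallet, bench_brush, oil_bottle from where it was at the start of the episode above 0.02 m).
It also fails if it takes over 45 s, if anything falls off the work surface, if the arm or the gripper's body presses on something with over 40 N, if the wrist force passes 120 N, or if a joint passes its speed limit or range.

## Working session

There is one attempt and no reset: what is moved stays moved. The work goes in short steps, Python scripts to look and compute and a tool call to move; the robot and the scene stay as the last step left them, time stands still between calls to the robot, and variables do not carry over. Pictures are saved under pics/ and viewed, at most 10 in all, crops included, and the job is handed in when it is done.

Besides the shell and the picture viewer there is one more tool, called after "Request:" as name([rows], argument=value, ...), one row to a line, values as JSON. apply_moves: Moves the arm, as the interface text tells. Its arguments: {"type":"object","properties":{"plan":{"type":"array"},"force":{"type":"number"}},"required":["plan"]}

```bash
mkdir -p pics
python3 - <<'E'
from station import *
import cv2,numpy as np
s=sense();print(s)
for n in("top","side"):
    cv2.imwrite(f"pics/{n}0.png",cv2.resize(snapshot(n)[:,:,::-1],(768,576),interpolation=cv2.INTER_CUBIC));c=calibration(n);print(n,c)
print(calibration("wrist"))
E
```

```text
{'t': 0.0, 'q': array([ 1.17150231e+00,  5.28480482e-01,  1.43392791e+00, -9.50794011e-07,
        1.18141737e+00, -1.78469647e-01]), 'qd': array([-0.00016862,  0.00017316,  0.00101842,  0.00049668,  0.0003276 ,
       -0.00114056]), 'tau': array([-1.49145293e-03, -4.42347014e+01, -1.78027618e+01, -2.73668211e-04,
        8.36202671e-03,  1.50604120e-05]), 'tcp_pos': array([0.1365586 , 0.60914493, 0.2303167 ]), 'tool_rot': array([ 1.10187737e-01,  9.93910165e-01, -1.07041067e-03, -3.17662570e-04]), 'force': array([0.08722166, 0.20964155, 0.04547915]), 'ft_torque': array([ 0.04594612, -0.02852773,  0.01361656]), 'gripper_force': 0.0, 'finger_gap': 0.9998375075918634}
top {'camera_matrix': array([[373.04644701,   0.        , 256.6781822 ],
       [  0.        , 373.04644701, 188.16742026],
       [  0.        ,   0.        ,   1.        ]]), 'R': array([[ 0.02487072, -0.99960253, -0.01327477],
       [-0.99610879, -0.02365634, -0.08489794],
       [ 0.08455016,  0.01533459, -0.99630122]]), 't': array([-1.12556541e-04,  5.79186340e-01,  1.38321544e+00])}
side {'camera_matrix': array([[3
[... 173 characters left out ...]
0.30681951, -0.0051199 ],
       [-0.22987514, -0.70182146, -0.67424332],
       [ 0.20327774,  0.64289068, -0.73849152]]), 't': array([-0.54698849,  0.19125493,  1.06255424])}
{'camera_matrix': array([[266.50161148,   0.        , 256.33079996],
       [  0.        , 266.50161148, 190.90223753],
       [  0.        ,   0.        ,   1.        ]]), 'mount': array([[ 1.01695896e-04, -9.49050215e-01, -3.15124862e-01,
         8.13652803e-02],
       [ 9.99999995e-01,  1.00428364e-04,  2.02597008e-05,
         1.27061718e-04],
       [ 1.24200009e-05, -3.15124862e-01,  9.49050220e-01,
        -1.42063808e-01],
       [ 0.00000000e+00,  0.00000000e+00,  0.00000000e+00,
         1.00000000e+00]])}
```

View pics/top0.png

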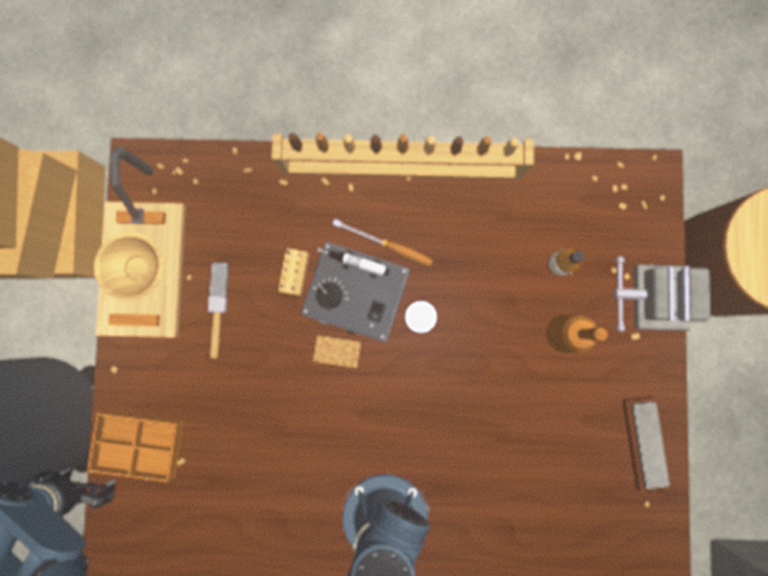

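The top view shows the unit's deck corners at about (328,243), (409,268), (383,340) and (304,313). The dial is at (330,293) and the rocker at (376,311). I'll back-project these.

```bash
cat > h.py <<'E'
from station import *
import cv2,numpy as np
from scipy.spatial.transform import Rotation as Ro
def cam(n,s=None):
    c=calibration(n)
    if n!="wrist": return c["camera_matrix"],c["R"],c["t"]
    T=np.eye(4);T[:3,:3]=Ro.from_quat(s["tool_rot"]).as_matrix();T[:3,3]=s["tcp_pos"]
    W=np.linalg.inv(T@c["mount"]);return c["camera_matrix"],W[:3,:3],W[:3,3]
def back(C,uv,z):
    K,R,t=C;d=R.T@np.linalg.solve(K,[*uv,1]);o=-R.T@t
    return o+d*(z-o[2])/d[2]
def proj(C,X):
    K,R,t=C;p=(R@np.atleast_2d(X).T).T+t;p=p@K.T;return p[:,:2]/p[:,2:]
E
python3 - <<'E'
from h import *
C=cam("top")
P=[back(C,np.array(p)/1.5,.075) for p in [(328,243),(409,268),(383,340),(304,313)]]
for p in P:print(p.round(4))
print("c",np.mean(P,0),[np.linalg.norm(P[i]-P[i-1]).round(3) for i in range(4)])
y=P[0]-P[1]+P[3]-P[2];x=P[0]-P[3]+P[1]-P[2];print(np.degrees(np.arctan2(x[1],x[0])),np.degrees(np.arctan2(-y[0],y[1])))
print(back(C,np.array((330,293))/1.5,.095),back(C,np.array((376,311))/1.5,.087))
E
```

```text
[0.6677 0.1549 0.075 ]
[ 0.6109 -0.0442  0.075 ]
[0.4353 0.0146 0.075 ]
[0.4955 0.2073 0.075 ]
c [0.55232492 0.08313245 0.075     ] [np.float64(0.18), np.float64(0.207), np.float64(0.185), np.float64(0.202)]
-17.727027184311613 -16.621817947838778
[0.54416184 0.14365012 0.095     ] [0.50415658 0.03287263 0.087     ]
```

Request:
apply_moves([
  [-0.034,-0.026,0,0,0,0,1],
  [-0.034,-0.026,0,0,0,0,1],
  [-0.034,-0.026,0,0,0,0,1],
  [-0.034,-0.026,0,0,0,0,1],
  [-0.034,-0.026,0,0,0,0,1],
  [-0.034,-0.026,0,0,0,0,1],
  [-0.034,-0.026,0,0,0,0,1],
  [-0.034,-0.026,0,0,0,0,1],
])

```text
t: 1.1
tcp_pos: [0.3572, 0.346, 0.2311]
tool_rot: [0.11, 0.994, -0.0, -0.0]
force: [-0.1, -0.3, 0.5]
finger_gap: -0.0
gripper_force: 0.0
```

Request:
apply_moves([
  [-0.034,-0.026,0.004,0,0,0,1],
  [-0.034,-0.026,0.004,0,0,0,1],
  [-0.034,-0.026,0.004,0,0,0,1],
  [-0.034,-0.026,0.004,0,0,0,1],
  [-0.034,-0.026,0.004,0,0,0,1],
  [-0.034,-0.026,0.004,0,0,0,1],
  [-0.034,-0.026,0.004,0,0,0.077,1],
  [0,0,0,0,0,0,1],
])

```text
t: 2.1
tcp_pos: [0.551, 0.1152, 0.2026]
tool_rot: [0.15, 0.989, -0.0, 0.0]
force: [0.4, 0.7, -0.2]
finger_gap: 0.0
gripper_force: 0.0
```

Run:
```python
from h import *
s=sense();im=snapshot("wrist");print(s)
cv2.imwrite("pics/w1.png",cv2.resize(im[:,:,::-1],(768,576),interpolation=cv2.INTER_CUBIC))
```

```text
{'t': 2.1, 'q': array([ 7.77408605e-03,  4.79803114e-01,  1.62102024e+00, -5.10101276e-04,
        1.04020412e+00, -1.26102074e+00]), 'qd': array([ 0.04678472, -0.02421271,  0.05075139,  0.02760488,  0.02730483,
       -0.00113796]), 'tau': array([-1.15667816e+00, -3.93809438e+01, -1.62415910e+01, -1.55138061e-01,
       -1.43124922e-01,  1.71269593e-02]), 'tcp_pos': array([0.55098476, 0.1151563 , 0.20263527]), 'tool_rot': array([ 1.50300025e-01,  9.88640367e-01, -1.72572042e-04,  3.13823426e-04]), 'force': array([ 0.44494893,  0.70054466, -0.17121653]), 'ft_torque': array([ 0.07899876, -0.03285683,  0.03502301]), 'gripper_force': 0.0, 'finger_gap': 0.0003067278851497482}
```

View pics/w1.png

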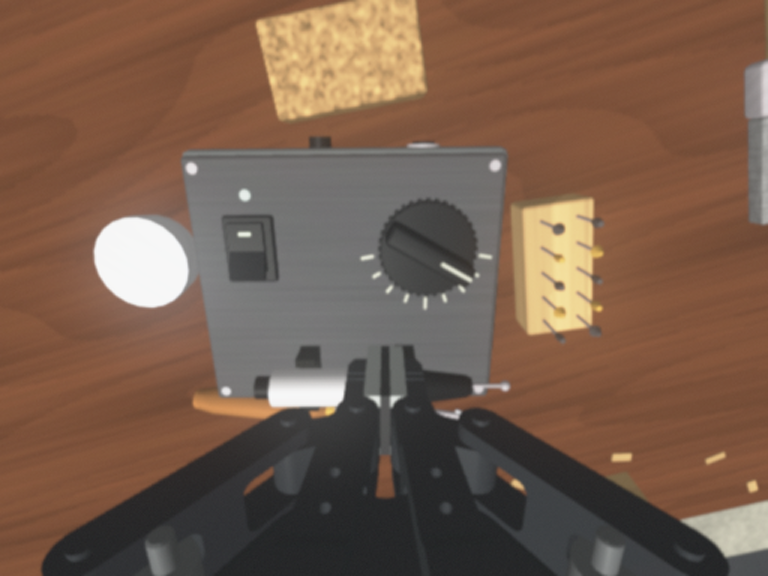

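The wrist view shows the rocker bezel at (222–277, 215–281). The dial bar runs from about (394,233) to its pointer end at (474,277), roughly 60° left of the unit's x, so the dial is at stop 1. The front corners are at (507,151) and (184,153).

Run:
```python
from h import *
s={'tcp_pos':np.array([0.55098476, 0.1151563 , 0.20263527]),'tool_rot':np.array([ 1.50300025e-01,  9.88640367e-01, -1.72572042e-04,  3.13823426e-04])}
C=cam("wrist",s);T=cam("top")
b=lambda u,v,z:back(C,(u/1.5,v/1.5),z)
fl,fr=b(507,151,.075),b(184,153,.075);y=fl-fr
print("front",fl,fr,np.linalg.norm(y),np.degrees(np.arctan2(-y[0],y[1])))
bl,br=b(488,395,.075),b(220,396,.075);print("back",bl,br,"c",(fl+fr+bl+br)/4)
yaw=np.arctan2(-y[0],y[1]);R=Ro.from_euler('z',yaw).as_matrix();c=(fl+fr)/2+R@[.095,0,0];c[2]=0
print("c from front",c)
print("dial skirt",b(428,247,.087),"pred",c+R@[-.03,.055,.087])
p,q=b(474,275,.108),b(394,233,.108);d=R.T@(p-q);print("bar",(p+q)/2,np.linalg.norm(d),np.degrees(np.arctan2(d[1],d[0])))
bz=b(249.5,215,.081),b(253,281,.081);print("bezel",np.mean(bz,0),np.linalg.norm(bz[0]-bz[1]),"pred",c+R@[-.03,-.065,.081])
im=snapshot("wrist");s=sense();print(s['tcp_pos'],s['tool_rot'])
```

```text
front [0.49512302 0.21457367 0.075     ] [0.43491232 0.01697406 0.075     ] 0.2065694356314611 -16.946535054399995
back [0.66837467 0.16342217 0.075     ] [ 0.60699982 -0.03698321  0.075     ] c [0.55135246 0.08949667 0.075     ]
c from front [0.5558925  0.08808334 0.        ]
dial skirt [0.53753718 0.14938041 0.087     ] pred [0.54322654 0.14943946 0.087     ]
bar [0.53790452 0.15124354 0.108     ] 0.05612444264586228 61.84572324381168
bezel [0.50490025 0.03553358 0.081     ] 0.04550306700659791 pred [0.50824904 0.0346502  0.081     ]
[0.54838653 0.11741558 0.20273829] [ 1.48696274e-01  9.88882388e-01  3.66118866e-05 -1.01974261e-03]
```

Request:
apply_moves([
  [0.001,-0.03,0,0,0,0,1],
  [0.001,-0.03,0.01,0,0,0,1],
  [0.001,-0.031,0.02,0,0,0,1],
  [0,0,0.03,0,0,0,1],
  [0,0,0.03,0,0,0,1],
  [0,0,0.005,0,0,0,1],
  [0,0,0,0,0,0,1],
  [0,0,0,0,0,0,1],
])

```text
t: 3.2
tcp_pos: [0.5202, 0.0318, 0.1095]
tool_rot: [0.148, 0.989, 0.0, 0.001]
force: [0.6, -0.4, 0.8]
finger_gap: -0.002
gripper_force: 0.0
```

Run:
```python
from h import *
s=sense();im=snapshot("wrist");print(s['tcp_pos'],s['qd'].round(3))
C=cam("wrist",s);print(proj(C,[s['tcp_pos'],[.505,.0355,.087],[.5184,.0315,.0915]]))
cv2.imwrite("pics/w2.png",cv2.resize(im[150:350,130:386,::-1],None,fx=3,fy=3,interpolation=cv2.INTER_CUBIC))
```

```text
[0.52021087 0.03184862 0.10945537] [-0.006 -0.002 -0.002 -0.    -0.001  0.002]
[[256.1723611  244.81133301]
 [254.73212566 206.77346987]
 [254.87710188 228.87767589]]
```

View pics/w2.png

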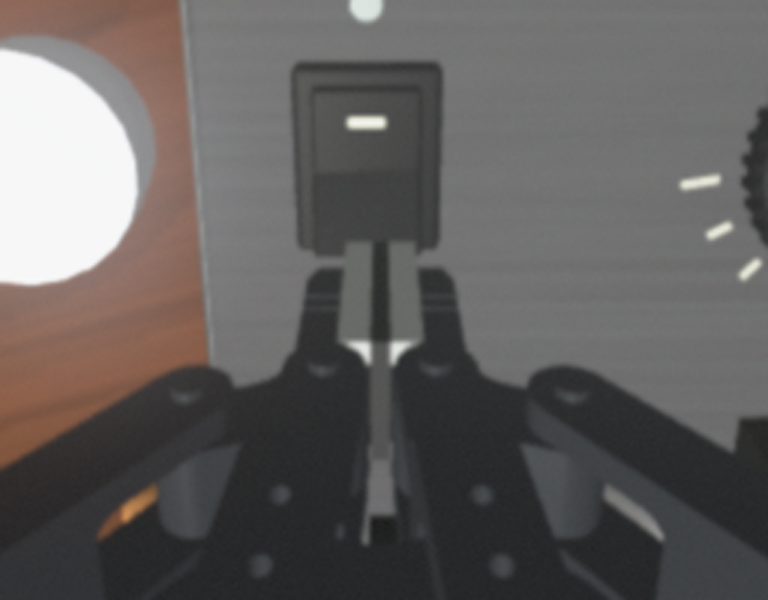

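The pivot line is at crop (367,172), which is original (252,207) and matches the prediction within 1.5 mm. The fingertip sits over the far half, so I'll press down.

Request:
apply_moves([
  [0,-0.001,0.014,0,0,0,1],
  [0,0,0.003,0,0,0,1],
  [0,0,0.003,0,0,0,1],
  [0,0,0.002,0,0,0,1],
  [0,0,0.001,0,0,0,1],
  [0,0,0,0,0,0,1],
])

```text
t: 4.0
tcp_pos: [0.5186, 0.0306, 0.0869]
tool_rot: [0.148, 0.989, -0.0, -0.0]
force: [-3.3, 0.5, 15.1]
finger_gap: 0.001
gripper_force: 7.5
```

Firm contact at the bottomed-out height (15 N at z = 0.087), so the rocker should be on. Next I lift and go above the push start beside the pointer half, with the tool turned square to the bar.

Request:
apply_moves([
  [0,0,-0.03,0,0,0,1],
  [0,0,-0.033,0,0,0,1],
  [0.006,0.036,0,0,0,0,1],
  [0.006,0.037,0,0,0,0,1],
  [0.006,0.037,0,0,0,0,1],
  [0.005,0.036,0,0,0,0,1],
  [0,0,0,0,0,-0.175,1],
  [0,0,0,0,0,-0.175,1],
])

```text
t: 5.0
tcp_pos: [0.539, 0.1775, 0.1477]
tool_rot: [-0.03, 1.0, -0.0, -0.001]
force: [0.6, 0.5, -0.7]
finger_gap: 0.001
gripper_force: 0.0
```

Request:
apply_moves([
  [0,0,0,0,0,-0.175,1],
  [0,0,0,0,0,-0.175,1],
  [0,0,0,0,0,-0.175,1],
  [0,0,0,0,0,-0.172,1],
  [0,0,0,0,0,0,1],
  [0,0,0,0,0,0,1],
  [0,0,0,0,0,0,1],
])

```text
t: 5.88
tcp_pos: [0.5399, 0.1768, 0.1482]
tool_rot: [-0.365, 0.931, 0.0, -0.0]
force: [-0.2, -0.3, -0.6]
finger_gap: 0.001
gripper_force: 0.0
```

Run:
```python
from h import *
s=sense();im=snapshot("wrist");print(s['tcp_pos'],s['tool_rot'],s['qd'].round(3),Ro.from_quat(s['tool_rot']).as_matrix().round(3))
C=cam("wrist",s);c=np.array([.5387,.149,.108]);a=np.radians(43.5)
X=[s['tcp_pos'],c,c+.03*np.array([np.cos(a),np.sin(a),0]),c-.03*np.array([np.cos(a),np.sin(a),0])]
p=proj(C,X);print(p.round(1))
im=cv2.resize(im[:,:,::-1],(768,576),interpolation=cv2.INTER_CUBIC)
for q in p:cv2.circle(im,tuple(int(v) for v in (q*1.5).round()),3,(0,0,255),1)
cv2.imwrite("pics/w3.png",im)
```

```text
[0.53986422 0.17679057 0.14819069] [-3.65272889e-01  9.30900463e-01  4.99529080e-05 -2.04635704e-04] [-0.    -0.    -0.    -0.001  0.    -0.008] [[-0.733 -0.68  -0.   ]
 [-0.68   0.733 -0.   ]
 [ 0.     0.    -1.   ]]
[[255.5 244.4]
 [228.6 192. ]
 [230.3 229.5]
 [226.6 150.5]]
```

View pics/w3.png

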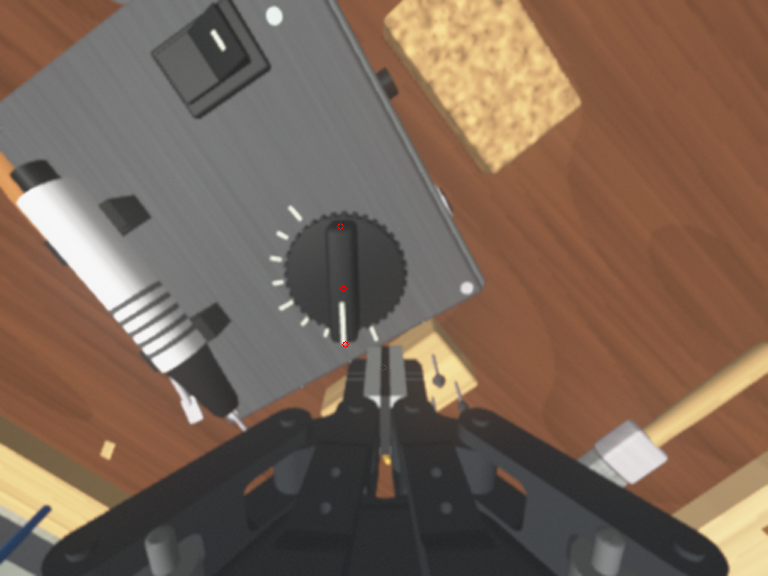

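The rocker is on: its near half now stands up. The dial's centre and bar match the prediction within about 1 mm, with the pointer at (344,343) at stop 1 and one tick left beyond it at (374,333). I'll widen the gap a little, descend, and approach until I feel contact.

Request:
apply_moves([
  [0,0.005,0,0,0,0,1],
  [0,0,0.03,0,0,0,1],
  [0,0,0.024,0,0,0,1],
  [0,-0.002,0,0,0,0,1],
  [0,0,0,0,0,0,1],
  [0,0,0,0,0,0,1],
])

```text
t: 6.68
tcp_pos: [0.5388, 0.1792, 0.0954]
tool_rot: [-0.366, 0.931, -0.0, 0.001]
force: [-0.4, -0.1, -0.2]
finger_gap: 0.001
gripper_force: 0.0
```

Request:
apply_moves([
  [0,-0.001,0,0,0,0,1],
  [0,-0.001,0,0,0,0,1],
  [0,0,0,0,0,0,1],
])

```text
t: 7.05
tcp_pos: [0.5395, 0.1775, 0.0945]
tool_rot: [-0.366, 0.931, -0.0, 0.0]
force: [1.3, -0.1, -0.1]
finger_gap: 0.002
gripper_force: 0.0
```

Request:
apply_moves([
  [0,-0.001,0,0,0,0,1],
  [0,-0.001,0,0,0,0,1],
  [0,0,0,0,0,0,1],
])

```text
t: 7.42
tcp_pos: [0.5404, 0.1764, 0.0943]
tool_rot: [-0.366, 0.931, 0.0, -0.0]
force: [-0.9, 1.8, 1.2]
finger_gap: 0.001
gripper_force: 1.1
```

Request:
apply_moves([
  [0,-0.001,0,0,0,0,1],
  [0,-0.001,0,0,0,0,1],
  [0,0,0,0,0,0,1],
])

```text
t: 7.8
tcp_pos: [0.5412, 0.1758, 0.0943]
tool_rot: [-0.366, 0.931, 0.001, -0.0]
force: [-1.6, 5.7, 0.9]
finger_gap: 0.003
gripper_force: 2.9
```

Contact at about 6 N on the flat of the bar. Now I push round in an arc about the dial axis, 35° first.

Request:
apply_moves([
  [-0.0015,-0.0018,0,0,0,0.0873,1],
  [-0.0015,-0.0018,0,0,0,0.0873,1],
  [-0.0015,-0.0018,0,0,0,0.0873,1],
  [-0.0015,-0.0018,0,0,0,0.0873,1],
  [-0.0015,-0.0018,0,0,0,0.0873,1],
  [-0.0015,-0.0018,0,0,0,0.0873,1],
  [-0.0015,-0.0018,0,0,0,0.0873,1],
  [0,0,0,0,0,0,1],
])

```text
t: 8.8
tcp_pos: [0.5565, 0.1694, 0.0943]
tool_rot: [-0.068, 0.998, 0.001, -0.001]
force: [-1.0, 5.2, 2.0]
finger_gap: -0.001
gripper_force: 2.5
```

Run:
```python
from h import *
s=sense();im=snapshot("wrist")
M=Ro.from_quat(s['tool_rot']).as_matrix();c=np.array([.5387,.149,.108])
print(s['tcp_pos'],s['qd'].round(3),"rel tool",(M.T@(s['tcp_pos']-c)).round(4),"x ang",np.degrees(np.arctan2(-M[1,0],-M[0,0])),"F tool",M.T@s['force'])
C=cam("wrist",s);th=np.radians(43.5)
X=[c]+[c+.03*np.array([np.cos(th-k*.349),np.sin(th-k*.349),0]) for k in range(5)]
p=proj(C,X)
im=cv2.resize(im[:,:,::-1],(768,576),interpolation=cv2.INTER_CUBIC)
for q in p:cv2.circle(im,tuple(int(v) for v in (q*1.5).round()),3,(0,0,255),1)
cv2.imwrite("pics/w4.png",im)
```

```text
[0.55648629 0.16941802 0.09425235] [ 0.001 -0.002  0.001 -0.003 -0.002 -0.018] rel tool [-0.0204  0.0178  0.0138] x ang 7.828433248737195 F tool [ 0.32161514  5.29437206 -1.96874839]
```

View pics/w4.png

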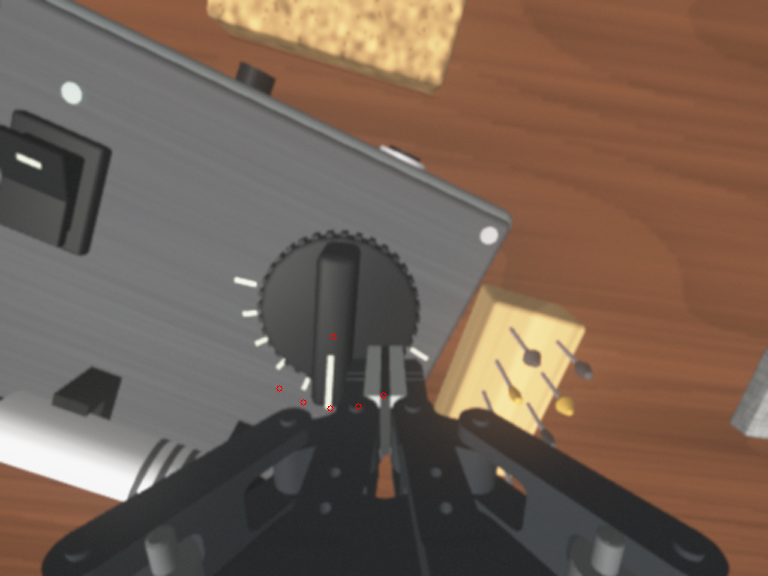

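The tip sits at (331,408), on the marker for two clicks. Another 35° should put the fourth click over, with a margin before the fifth.

Request:
apply_moves([
  [-0.0015,-0.0018,0,0,0,0.0873,1],
  [-0.0015,-0.0018,0,0,0,0.0873,1],
  [-0.0015,-0.0018,0,0,0,0.0873,1],
  [-0.0015,-0.0018,0,0,0,0.0873,1],
  [-0.0015,-0.0018,0,0,0,0.0873,1],
  [-0.0015,-0.0018,0,0,0,0.0873,1],
  [-0.0015,-0.0018,0,0,0,0.0873,1],
  [0,0,0,0,0,0,1],
])

```text
t: 9.85
tcp_pos: [0.5663, 0.1549, 0.0943]
tool_rot: [0.234, 0.972, 0.0, 0.0]
force: [0.2, 2.2, -0.1]
finger_gap: 0.001
gripper_force: 0.9
```

```bash
cat > v.py <<'E'
from h import *
import sys
s=sense();im=snapshot("wrist")
M=Ro.from_quat(s['tool_rot']).as_matrix();c=np.array([.5387,.149,.108])
print(s['t'],s['tcp_pos'],"rel tool",(M.T@(s['tcp_pos']-c)).round(4),"x ang",np.degrees(np.arctan2(-M[1,0],-M[0,0])),"F tool",M.T@s['force'])
C=cam("wrist",s);th=np.radians(43.5)
X=[c]+[c+.03*np.array([np.cos(th-k*.349),np.sin(th-k*.349),0]) for k in range(6)]
p=proj(C,X);print(p.round()*1.5)
im=cv2.resize(im[:,:,::-1],(768,576),interpolation=cv2.INTER_CUBIC)
for q in p:cv2.circle(im,tuple(int(v) for v in (q*1.5).round()),3,(0,0,255),1)
cv2.imwrite(sys.argv[1],im)
E
python3 v.py pics/w5.png
```

```text
9.85 [0.56626482 0.15491986 0.09430589] rel tool [-0.0218  0.0178  0.0137] x ang -27.05905437822235 F tool [0.83061339 2.04661052 0.10345138]
[[334.5 331.5]
 [414.  357. ]
 [399.  379.5]
 [378.  396. ]
 [351.  403.5]
 [324.  403.5]
 [297.  396. ]]
```

View pics/w5.png

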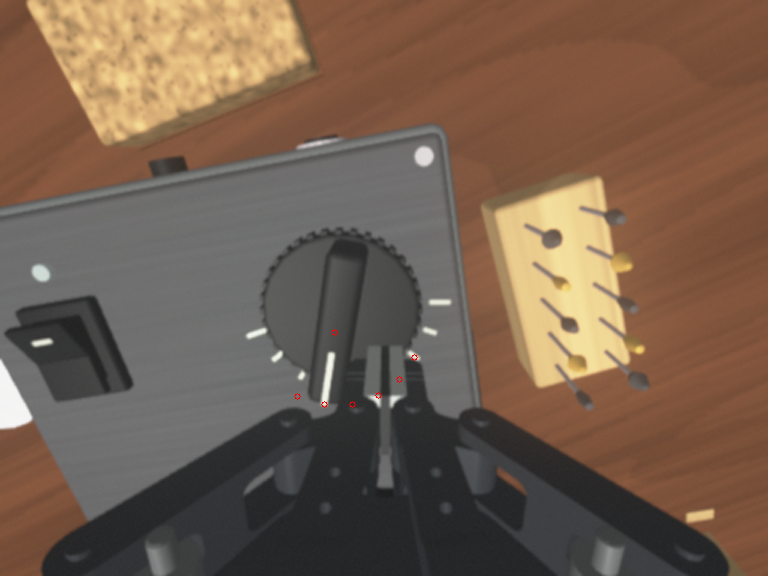

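The pointer tip is at (324,403), on the four-click marker, and three ticks (stops 6–8) remain to its left, so it is at stop 5. I'll withdraw.

Request:
apply_moves([
  [0,0.005,0,0,0,0,1],
  [0,0.005,0,0,0,0,1],
  [0,0,-0.03,0,0,0,1],
  [0,0,-0.04,0,0,0,1],
  [0,0,-0.04,0,0,0,1],
  [0,0,0,0,0,0,1],
  [0,0,0,0,0,0,1],
  [0,0,0,0,0,0,1],
])

```text
t: 10.9
tcp_pos: [0.5692, 0.1637, 0.2028]
tool_rot: [0.234, 0.972, -0.001, -0.002]
force: [-0.2, -0.2, 0.2]
finger_gap: 0.002
gripper_force: 0.0
```

```bash
python3 v.py pics/w6.png
```

```text
10.9 [0.56921916 0.16374796 0.20276021] rel tool [-0.0202  0.0268 -0.0949] x ang -27.088578402664858 F tool [ 0.05979639 -0.23910542 -0.17214227]
[[340.5 259.5]
 [387.  274.5]
 [378.  289.5]
 [366.  298.5]
 [351.  304.5]
 [334.5 304.5]
 [318.  300. ]]
```

View pics/w6.png

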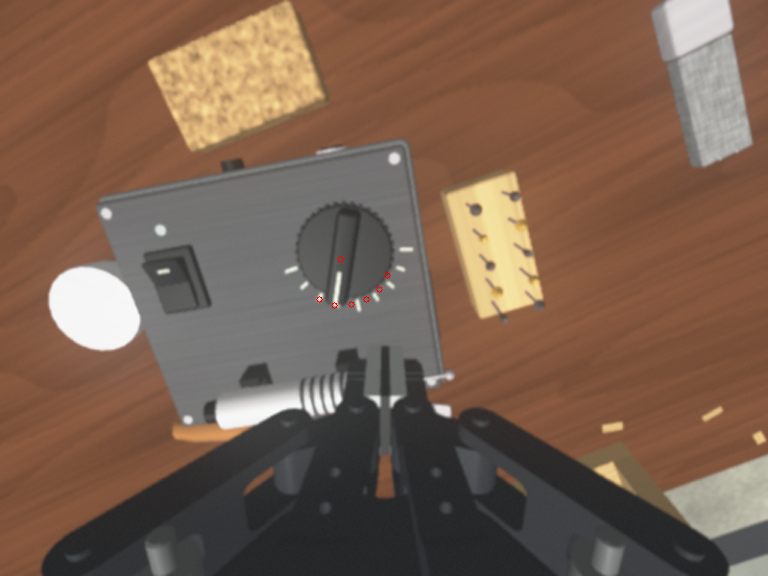

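With the hand clear, the tip at (337,303) sits on the four-click mark, with five ticks on one side and three on the other. The rocker is on and everything else is in place.

```bash
python3 -c "
from station import *
print(sign_off())"
```

```text
the job is handed in; nothing more can be done
None
```

The rocker is on, the dial stands four clicks faster (stop 1 to stop 5), the hand is clear of everything, and the job is handed in; no verdict came back.

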